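# Fold back the jig's dust cover and set a blank against its flip stop

## Task

Push the jig's orange bifold dust cover along by its black bar until its two panels stand folded flat against each other. Then flip the red stop flag over so that it lies down across the channel, and finally slide the wooden blank along the channel until its end rests against the flag. Leave the cover folded and the flag down, and do not disturb the things standing round the jig.

Things in the scene. Friction and masses are not known exactly. Their poses are not given: they have to be found in the camera images.
- jig: Marking jig fixed to the table: grey base 200 (x) x 430 (y) x 16 mm, origin at the centre of its underside. Its channel runs along y at x = 0, 47 mm wide between fences 10 mm high above the bed (bed top z = 16 mm). The cover's end bracket stands at y = +205..213 mm, its guide track along the far edge (x = +91..101, y = -40..215 mm, up to z = 107 mm). The near (-x) side is open.
- cover (a joint): Angle (rad) of the cover's inner panel above level: starts at about 0.3 to 0.55 as a low tent; 1.571 (its stop) = both panels upright, folded flat against each other. They always form an even tent, free edge at jig y = 200 - 170 cos(angle) mm. Hinges are stiff: it stays where it is left; the bar takes 1 to 5 N to move.
- cover_hinge (a point): Middle of the hinge line (along jig x) of the inner panel on the jig: jig (0, 200, 96 mm). Two orange panels with dark frames, each 170 mm wide (jig x), 85 mm long, 5 mm thick; the outer one is hinged to the inner one, its free edge guided at z = 96 mm. Folded, they stand up to z = 181 mm here.
- bar_mid (a point): Middle of the -y face of the black bar that leads the cover's free edge; push here towards jig +y. Bar 170 mm long (jig x), 12 mm thick (y), 16 mm high (jig z = 90 to 106 mm); it stays level. This face is 58 mm ahead of the free edge, on two arms: at jig y = 142 - 170 cos(cover angle) mm, so +142 mm when fully folded.
- flag (a joint): Angle (rad) of the red stop flag: 0 = down across the channel, 1.571 = upright; starts leaning outward, to jig -x, at 1.75 to 2.0 (2.0 is its stop), under the cover. Push its outer face (looking to jig -x) towards +x until it is well past upright: it then falls down by its own weight and stays.
- flag_pin (a point): Middle of the flag's hinge pin, which runs along jig y: jig (-34, 70, 42 mm), held by two cheeks at y = 56 and 84 mm, up to z = 48 mm. The flag's outer face lies 3 mm from the pin's axis.
- flag_tip (a point): Middle of the flag's free end, at its outer face, 48 mm from the pin. The flag is 14 mm wide along jig y; when down it reaches to jig x = +14 mm and fills the height from 4 to 29 mm above the bed; its stop face looks to jig -y at jig y = +63 mm.
- blank: Wooden blank 44 (x) x 110 (y) x 30 mm, about 0.16 kg, loose in the channel, its long side along the channel; origin at the centre of its underside. It stands 20 mm above the fences, so it can be pushed on its -y end above them. It touches the lowered flag when its origin is at jig y = +8 mm.
- fluid_can: Yellow fluid can 29x55x118 mm standing at the back, a bystander; origin at the centre of its underside.
- tape_roll: Roll of masking tape 98 mm across, 24 mm high, lying on the right, a bystander; origin at the centre of its underside.
- mug: White mug 90x122x96 mm standing on the left, a bystander; origin at the centre of its underside.
Mind the look-alikes: they are no part of the job. Leave any blue look-alike of the blank alone.

How it is judged (in metres and radians):
On the way, in this order (a step that is already met when the one before it is completed fails the run):
1. the cover's two panels are folded flat against each other (value of joint cover above 1.5 rad), for 0.2 s.
2. the flag lies down across the channel (value of joint flag below 0.1 rad), for 0.2 s.
3. the blank's end is against the flag (y of blank in the frame of jig above 0.005 m), for 0.2 s.
At the end, for the whole second after the job is handed in: The cover is folded up to within 0.07 rad (4 degrees) of its stop; the flag is down to within 0.1 rad; the blank lies flat on the bed between the fences, along the channel, at rest, its end within 3 mm of the flag's stop face (value of joint cover above 1.5 rad and value of joint flag below 0.1 rad and y of blank in the frame of jig between 0.005 and 0.011 m and x of blank in the frame of jig between -0.004 and 0.004 m and z of blank in the frame of jig below 0.019 m and angle between the y axis of blank and the y axis of jig, either way round below 0.08 rad and angle between blank's own z axis and vertical below 0.05 rad and linear speed of blank below 0.01 m/s); the robot touches nothing.
It fails at once if a bystander (fluid can, tape roll or mug) is moved by more than 30 mm (distance of any of fluid_can, tape_roll, mug from where it was at the start of the episode above 0.03 m).
It also fails if it takes over 45 s, if anything falls off the work surface, if the arm or the gripper's body presses on something with over 40 N, if the wrist force passes 120 N, or if a joint passes its speed limit or range.

## Robot

A 7-joint arm with a two-finger parallel gripper is mounted at the origin on a cart in front of the work surface, level with it; the furniture and walls round the work are solid. World frame = base frame: x ahead of the robot, y to its left, z up, the work surface at z = 0. Lengths are in mm, angles in rad, forces in N, time in s.
With the tool pointing down it reaches from about 425 to 875 mm from the base axis. Payload 9.9 kg.
Tool frame: the origin (TCP) lies on the front face of the gripper's body, between the roots of the fingers; the fingertips stand 73 mm ahead of it and the grasp point (between the pads) lies 54 mm ahead of it; z points along the fingers, y is the line along which they close (so a half turn about z gives the same grasp; the last joint's range is limited). The gripper opens to 85 mm and grips with 20 to 120 N. Pads are 22 mm wide; open, the fingers measure 114 mm over their backs; the gripper's body (76 mm by 85 mm) begins 54 mm behind the grasp point. The pads swing forward as they close: fully open they stand 13 mm farther back than shut.
Start: joints at [1.018, 0.576, 0.025, 1.437, -0.015, 1.129, -0.057], TCP at [304.981, -602.178, 303.889] pointing down, gripper open.
Joint ranges: [-2.76, 2.76], [-0.34, 2.15], [-1.52, 1.57], [0.19, 2.46], [-1.09, 4.23], [0.17, 1.99], [-2.82, 2.82]. Speed limits (rad/s): [2.22, 2.22, 3.01, 3.01, 3.14, 3.14, 3.14].

## Interface

Orientations are given as a 3x3 rotation matrix whose columns are the frame's x, y, z axes.
In Python, from workcell import sense, get_image, job gives the robot as it stands. The module is installed in compiled form; this text tells all that it offers.
- The arm moves only by the tool carry_out, never from a script. Its argument "deltas" is a list that holds one entry, the list of rows, each a list of 7 numbers: the shift along the tool's x, y, z in units of 60 mm (1.0 is 60 mm), then the turn, a rotation vector about the tool's x, y, z in rad, then the closure, from 0 (fully open) to 1 (shut). A call has 1 to 5 rows; each row is the pose to reach, as a shift and turn from the pose commanded when the call began, along the tool's axes at that moment; what a row does not reach only later rows make up. A row lasts 1/8 s, in which the tool goes at most 62.5 mm and 10.7 degrees, less where a joint would pass 70% of its speed; a pose out of reach is approached as far as the arm can. A call with a gripper value outside its range is refused whole. The fingers move at their own pace and stop on an object; the grip force is fixed at half the most. Time passes only in rows, so rows that repeat a pose let the fingers close. It gives the time, the measured TCP pose, the force, the opening and the grip force at its end, in the units of the state.
- sense(): the state, without advancing time (a new reading comes with each control period).
- get_image(name): name is "side" or "top" or "wrist"; returns a dict with "image" (384x512x3 uint8, red, green, blue), "K" (3x3 intrinsics, pixels), "D" ([k1, k2, p1, p2, k3] as OpenCV has them; the pictures are not rectified), "origin" and "orientation" of the camera in the world. Camera axes: x right, y down, z forward; pixel columns grow to the right and rows downward; lengths in mm; the calibration is good to about 2 mm. A picture is of the moment at which its call begins. There is no depth.
- job.job_done(): hands the job in; it is judged then, once.
The state is a dict: "t": time; "joints": joint angles; "joint_vel": joint speeds; "tau": joint torques, N m; "tool_pos": TCP position; "ee_rot": TCP orientation; "contact_force": force on the tool from outside, world axes, zero at the start; "wrist_torque": the same for the moment, N m; "width": finger opening in mm; "finger_force": force on a finger pad.
Only numpy, scipy, OpenCV 4.12 (cv2) and the standard library are available. Lean on these libraries where they do the work, as an engineer would, in place of code of your own. Each camera call takes 0.05 s, during which the arm holds its last target. There are 200 camera calls.

## Working session

There is one attempt and no reset: what is moved stays moved. The work goes in short steps, Python scripts to look and compute and a tool call to move; the robot and the scene stay as the last step left them, time stands still between calls to the robot, and variables do not carry over. Pictures are saved under pics/ and viewed, at most 10 in all, crops included, and the job is handed in when it is done.

Besides the shell and the picture viewer there is one more tool, called after ">>>" as name([rows], argument=value, ...), one row to a line, values as JSON. carry_out: Moves the arm, as the interface text tells. Its arguments: {"type":"object","properties":{"deltas":{"type":"array"}},"required":["deltas"]}

```bash
mkdir -p pics; cat > h.py <<'E'
import numpy as np, cv2
from workcell import sense, get_image, job
def grab(n,f):
    d=get_image(n); cv2.imwrite('pics/'+f+'.png',cv2.cvtColor(d['image'],cv2.COLOR_RGB2BGR)); np.save('pics/'+f+'.npy',d,allow_pickle=True); return d
def load(f): return np.load('pics/'+f+'.npy',allow_pickle=True).item()
def ray(d,px):
    p=cv2.undistortPoints(np.float64(px).reshape(-1,1,2),np.array(d['K'],float),np.array(d['D'],float)).reshape(-1,2)
    r=np.c_[p,np.ones(len(p))]@np.array(d['orientation'],float).T
    return np.array(d['origin'],float),r
def plane(d,px,z):
    o,r=ray(d,px); return o+r*((z-o[2])/r[:,2])[:,None]
def proj(d,P):
    R=np.array(d['orientation'],float); o=np.array(d['origin'],float)
    rv,_=cv2.Rodrigues(R.T); return cv2.projectPoints(np.float64(P).reshape(-1,3),rv,-R.T@o,np.array(d['K'],float),np.array(d['D'],float))[0].reshape(-1,2)
E
python3 - <<'E'
from h import *
a=grab('top','top0'); b=grab('side','side0')
cv2.imwrite('pics/both0.png',cv2.cvtColor(np.hstack([a['image'],b['image']]),cv2.COLOR_RGB2BGR)[:, :])
for d in(a,b): print(d['origin'],d['orientation'],d['K'])
print(sense())
E
```

```text
[ 253.54288323   11.88390316 1346.01794684] [[ 0.04809348 -0.9767888   0.20873587]
 [-0.99884146 -0.04668414  0.01167611]
 [-0.00166044 -0.20905558 -0.97790235]] [[449.05110354   0.         251.27704853]
 [  0.         449.05110354 199.22304523]
 [  0.           0.           1.        ]]
[  633.96601824 -1434.03803229  1102.00021795] [[ 0.99778864  0.02443673 -0.06181164]
 [ 0.06479888 -0.56465911  0.82277652]
 [-0.01479654 -0.82496239 -0.56499391]] [[453.35786685   0.         254.06189942]
 [  0.         453.35786685 199.12537032]
 [  0.           0.           1.        ]]
{'t': 0.1, 'joints': array([ 1.01819471,  0.57642747,  0.02484806,  1.43782125, -0.01499035,
        1.12902677, -0.05654256]), 'joint_vel': array([-0.00161262, -0.00386597,  0.0004373 , -0.00376203, -0.00172442,
        0.00032039,  0.00041865]), 'tau': array([ 6.79518314e-03, -7.67301822e+01,  2.25802056e+00, -2.86605495e+01,
        1.58780330e-02,  8.58467538e-03, -6.33282798e-05]), 'tool_pos': array([ 304.84743488, -601.89819016,  303.14363774]), 'ee_rot': array([[ 8.92113278e-01,  4.51811171e-01, -7.51789439e-04],
       [ 4.51811789e-01, -8.92112341e-01,  1.29594248e-03],
       [-8.51593463e-05, -1.49579483e-03, -9.99998878e-01]]), 'contact_force': array([-0.10260092, -0.68829261,  0.72819581]), 'wrist_torque': array([-0.02931459, -0.00183198,  0.03029425]), 'finger_force': 0.0, 'width': 85.5018935877314}
```

View pics/top0.png

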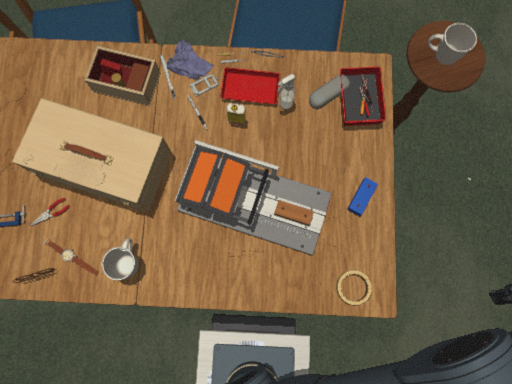

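View pics/side0.png

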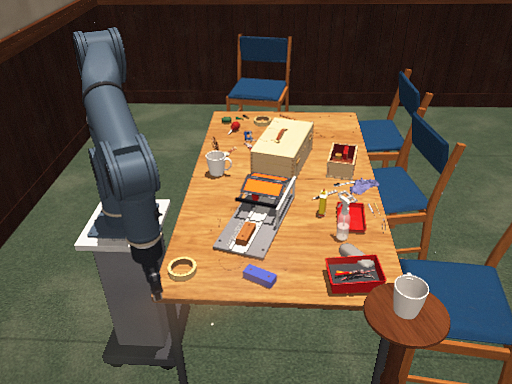

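Top view: jig from (180,210) to (330,187)/(314,251), cover at left (orange, 215,180), brown blank at (294,212), blue look-alike at (363,197), mug (122,262), tape (354,288), can (236,113). The side view agrees. Candidates for the blank: brown block in the channel (294,212) or blue block (363,197). By the description I choose the brown one. Flag: the red item under the cover, not the red trays. Close crop next.

```bash
python3 - <<'E'
from h import *
d=load('top0'); im=cv2.cvtColor(d['image'],cv2.COLOR_RGB2BGR)
c=cv2.resize(im[135:265,170:340],None,fx=4.6,fy=4.6,interpolation=cv2.INTER_CUBIC); cv2.imwrite('pics/c1.png',c)
# rough corners
px=[(330,187),(314,251),(179,210)]
P=plane(d,px,16); print(P)
print(np.linalg.norm(P[0]-P[1]),np.linalg.norm(P[1]-P[2]))
hsv=cv2.cvtColor(im,cv2.COLOR_BGR2HSV)
m=((hsv[...,0]<20)&(hsv[...,1]>120)&(hsv[...,2]>80)).astype('uint8'); m[:, :272]=0; m[:195]=0;m[230:]=0;m[:,320:]=0
print(m.sum()); r=cv2.minAreaRect(np.argwhere(m)[:,::-1].astype('float32')); print(r)
print(plane(d,[r[0]],46))
E
```

```text
[[ 586.90273881 -209.86417929   16.        ]
 [ 390.0146633  -164.88956547   16.        ]
 [ 493.86387735  243.75193318   16.        ]]
201.95947654506654 421.6308025667005
515
((293.6233825683594, 212.23948669433594), (36.611183166503906, 14.24826431274414), 17.744670867919922)
[[497.87218417 -98.90357727  46.        ]]
```

View pics/c1.png

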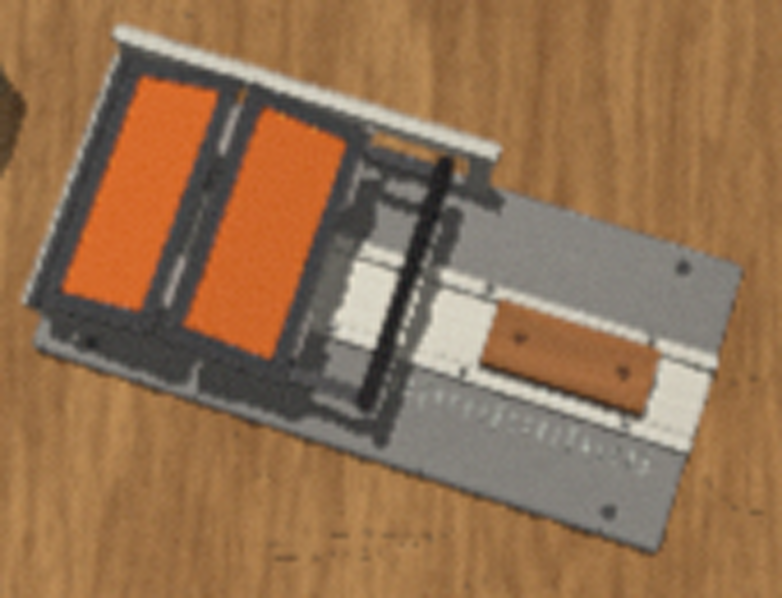

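Crop: brown blank with two holes in the white channel, (483..660, 300..415) in crop pixels; this is the right block. The black bar runs from (447,160) to (368,405). Base corners are at (742,266), (659,552) and (36,347).

```bash
cat >> h.py <<'E'
def fc(p): return np.array(p,float)/4.6+[170-.39,135-.39]
E
python3 - <<'E'
from h import *
d=load('top0')
P=plane(d,fc([(742,266),(659,552),(36,347)]),16)[:,:2]; print(P,np.linalg.norm(P[0]-P[1]),np.linalg.norm(P[1]-P[2]))
M=np.array([(100,-215),(-100,-215),(-100,215)],float)
a=M-M.mean(0); b=P-P.mean(0); th=np.arctan2((a[:,0]*b[:,1]-a[:,1]*b[:,0]).sum(),(a*b).sum())
R=np.array([[np.cos(th),-np.sin(th)],[np.sin(th),np.cos(th)]]); t=P.mean(0)-R@M.mean(0)
print('yaw',th,'t',t,'res',P-(M@R.T+t))
J=lambda px,z:(plane(d,px,z)[:,:2]-t)@R
print('bar',J(fc([(447,160),(368,405),(407,283)]),106))
print('track far',J(fc([(120,30),(500,150)]),107))
print('blank top corners',J(fc([(502,302),(660,349),(640,417),(482,361)]),46))
print('side check', J([(293.6,212.2)],46))
np.save('jig.npy',np.r_[t,th])
s=load('side0')
print(proj(s,np.c_[M@R.T+t,[16]*3]))
# bystanders
print('mug',plane(d,[(122,265)],96),'tape',plane(d,[(354,288)],24),'can',plane(d,[(236,108)],118),'tape edges',plane(d,[(337,288),(371,288)],12))
E
```

```text
[[ 570.04191819 -212.83253509]
 [ 379.22500989 -161.76375581]
 [ 493.5018449   248.44912659]] 197.53256113440062 425.83307046933743
yaw -0.2704016215973081 t [532.18853897  18.10956039] res [[-1.08251556  2.95744727]
 [ 0.83331485  0.60252927]
 [ 0.24920072 -3.55997655]]
bar [[ 81.1274066  -10.28626125]
 [-80.74765838 -11.99268308]
 [ -1.22999214 -10.95615007]]
track far [[ 97.31982153 211.66140553]
 [ 97.31684353 -39.7143549 ]]
blank top corners [[  18.83743197  -69.51049623]
 [  21.14438887 -174.78867994]
 [ -24.97214497 -175.28314667]
 [ -21.92844737  -68.97210912]]
side check [[  -1.72172805 -121.8277719 ]]
[[263.10599781 256.92659294]
 [211.70096349 245.56327215]
 [250.65992084 185.68568689]]
mug [[317.85846098 374.34577886  96.        ]] tape [[ 288.14036145 -281.11133206   24.        ]] can [[785.90720954  84.26785058 118.        ]] tape edges [[ 286.06210459 -234.34002321   12.        ]
 [ 290.84843854 -333.18724103   12.        ]]
```

Jig at (532, 18), yaw -0.270. The sizes check: bar 162–170 mm, track at x = 97 and y = -40..212, blank at y = -122. Cover angle is about 0.36. I move to a point ahead of the bar.

>>> carry_out([
  [[0.7, -0.65, 0, 0, 0, -0.08, 1], [1.4, -1.3, 0, 0, 0, -0.16, 1], [2.1, -1.95, 0, 0, 0, -0.24, 1], [2.8, -2.6, 0, 0, 0, -0.32, 1], [3.5, -3.25, 0, 0, 0, -0.4, 1]],
])

```text
t: 0.72
tool_pos: [404.5, -331.5, 303.8]
ee_rot: [[0.644, 0.765, -0.0], [0.765, -0.644, 0.0], [0.0, -0.0, -1.0]]
contact_force: [0.7, 0.0, -0.2]
width: 0.4
finger_force: 0.0
```

```bash
cat >> h.py <<'E'
def go(jx,jy,z,turn=True,s=None):
    s=s or sense(); x,y,th=np.load('jig.npy'); c,n=np.cos(th),np.sin(th)
    W=np.array([x+c*jx-n*jy,y+n*jx+c*jy,z]); R=np.array(s['ee_rot']); p=np.array(s['tool_pos'])
    dl=R.T@(W-p)/60
    tx=np.array([-n,c,0]); ty=np.array([c,n,0]); Rt=np.c_[tx,ty,[0,0,-1]]
    rv=cv2.Rodrigues(R.T@Rt)[0].ravel()
    pj=np.array([[c,n],[-n,c]])@(p[:2]-[x,y])
    print('t',round(s['t'],2),'tcp jig',pj.round(1),'z',p[2].round(1),'F',np.array(s['contact_force']).round(1)); print('delta',dl.round(3),'rot',rv.round(3),'w',s['width'])
E
python3 -c "
from h import *
go(0,-60,159)"
```

```text
t 0.72 tcp jig [ -29.6 -371. ] z 303.8 F [ 0.7  0.  -0.2]
delta [ 4.918 -1.706  2.413] rot [-0.    -0.    -0.429] w 0.350705356052524
```

>>> carry_out([
  [[0.9, -0.3, 0, 0, 0, -0.09, 1], [1.8, -0.6, 0, 0, 0, -0.18, 1], [2.7, -0.9, 0, 0, 0, -0.26, 1], [3.6, -1.3, 0.1, 0, 0, -0.34, 1], [4.4, -1.6, 0.5, 0, 0, -0.42, 1]],
])

```text
t: 1.35
tool_pos: [502.3, -67.6, 274.5]
ee_rot: [[0.275, 0.961, 0.003], [0.961, -0.275, -0.0], [0.001, 0.003, -1.0]]
contact_force: [0.5, -0.6, -0.2]
width: -0.3
finger_force: 0.0
```

```bash
python3 -c "
from h import *
go(0,-50,159)"
```

```text
t 1.35 tcp jig [ -5.9 -90.6] z 274.5 F [ 0.5 -0.6 -0.2]
delta [0.676 0.088 1.926] rot [ 0.003 -0.001 -0.008] w -0.2976276766829914
```

>>> carry_out([
  [[0.2, 0.1, 0.7, 0, 0, 0, 1], [0.4, 0.1, 1.4, 0, 0, 0, 1], [0.5, 0.1, 1.92, 0, 0, 0, 1], [0.6, 0.1, 1.92, 0, 0, 0, 1], [0.6, 0.1, 1.92, 0, 0, 0, 1]],
])

```text
t: 1.98
tool_pos: [517.8, -36.4, 159.6]
ee_rot: [[0.278, 0.961, 0.001], [0.961, -0.278, 0.0], [0.0, 0.001, -1.0]]
contact_force: [0.2, -0.1, 0.6]
width: -0.1
finger_force: 0.0
```

```bash
python3 - <<'E'
from h import *
go(0,131,159)
d=grab('side','s1'); im=cv2.cvtColor(d['image'],cv2.COLOR_RGB2BGR)
cv2.imwrite('pics/c2.png',cv2.resize(im[120:280,180:340],None,fx=3.7,fy=3.7,interpolation=cv2.INTER_CUBIC))
E
```

```text
t 1.98 tcp jig [  0.7 -56.4] z 159.6 F [ 0.2 -0.1  0.6]
delta [ 3.123 -0.045  0.012] rot [ 0.001 -0.    -0.011] w -0.13604856285800035
```

View pics/c2.png

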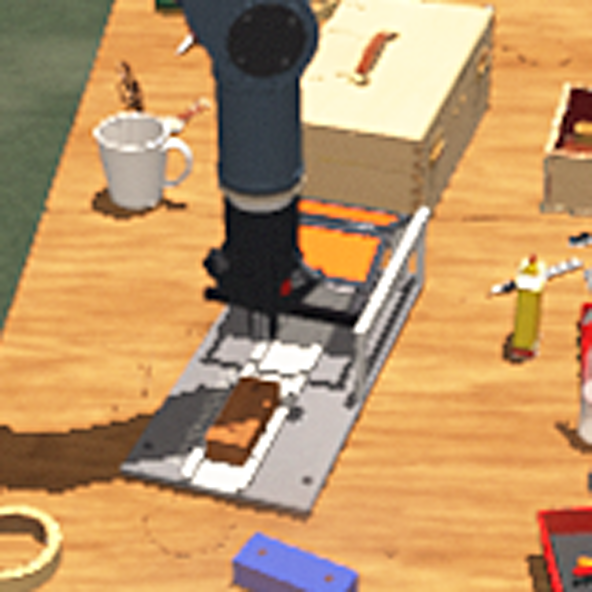

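Fingers are in front of the black bar at about (265,300) in the crop, with nothing in the way. I push towards +y.

>>> carry_out([
  [[0.3, 0, 0, 0, 0, 0, 1], [0.7, 0, 0, 0, 0, 0, 1], [1.1, 0, 0, 0, 0, 0, 1], [1.5, 0, 0, 0, 0, -0.01, 1], [1.8, -0.02, 0, 0, 0, -0.01, 1]],
])

```text
t: 2.65
tool_pos: [546.8, 69.1, 159.6]
ee_rot: [[0.268, 0.963, 0.002], [0.963, -0.268, 0.001], [0.001, 0.002, -1.0]]
contact_force: [0.3, -1.5, -0.4]
width: 0.1
finger_force: 0.4
```

```bash
python3 -c "
from h import *
go(0,131,159)"
```

```text
t 2.65 tcp jig [ 0.5 53. ] z 159.6 F [ 0.3 -1.5 -0.4]
delta [ 1.299 -0.009  0.011] rot [ 0.002 -0.001 -0.001] w 0.14610900520472975
```

>>> carry_out([
  [[0.3, 0, 0, 0, 0, 0, 1], [0.6, 0, 0, 0, 0, 0, 1], [0.9, 0, 0, 0, 0, 0, 1], [1.1, 0, 0, 0, 0, 0, 1], [1.2, 0, 0, 0, 0, 0, 1]],
])

```text
t: 3.28
tool_pos: [565.5, 137.4, 158.6]
ee_rot: [[0.268, 0.963, -0.0], [0.963, -0.268, 0.0], [0.0, -0.0, -1.0]]
contact_force: [-0.6, -0.1, 0.5]
width: 0.0
finger_force: 0.2
```

>>> carry_out([
  [[0.03, 0, 0, 0, 0, 0, 1], [0.06, 0, 0, 0, 0, 0, 1], [0.08, 0, 0, 0, 0, 0, 1]],
])

```text
t: 3.65
tool_pos: [566.7, 140.8, 158.7]
ee_rot: [[0.269, 0.963, -0.0], [0.963, -0.269, -0.0], [-0.0, -0.0, -1.0]]
contact_force: [-0.9, -0.8, 0.2]
width: 0.2
finger_force: 0.2
```

```bash
python3 -c "
from h import *
go(0,131,159)"
```

```text
t 3.65 tcp jig [  0.5 127.4] z 158.7 F [-0.9 -0.8  0.2]
delta [ 0.06  -0.008 -0.006] rot [-0.     0.    -0.002] w 0.17001991205701886
```

>>> carry_out([
  [[0.03, 0, 0, 0, 0, 0, 1], [0.06, 0, 0, 0, 0, 0, 1], [0.09, 0, 0, 0, 0, 0, 1], [0.11, 0, 0, 0, 0, 0, 1]],
])

```text
t: 4.15
tool_pos: [568.2, 146.2, 158.6]
ee_rot: [[0.27, 0.963, -0.001], [0.963, -0.27, -0.002], [-0.002, -0.0, -1.0]]
contact_force: [-1.4, -6.5, 2.8]
width: -0.1
finger_force: 3.7
```

```bash
python3 - <<'E'
from h import *
go(0,131,159)
d=grab('side','s2'); im=cv2.cvtColor(d['image'],cv2.COLOR_RGB2BGR)
cv2.imwrite('pics/c3.png',cv2.resize(im[120:280,180:340],None,fx=3.7,fy=3.7,interpolation=cv2.INTER_CUBIC))
E
```

```text
t 4.15 tcp jig [  0.5 133.1] z 158.6 F [-1.4 -6.5  2.8]
delta [-0.035 -0.008 -0.006] rot [-0.     0.002 -0.003] w -0.12062296893258068
```

View pics/c3.png

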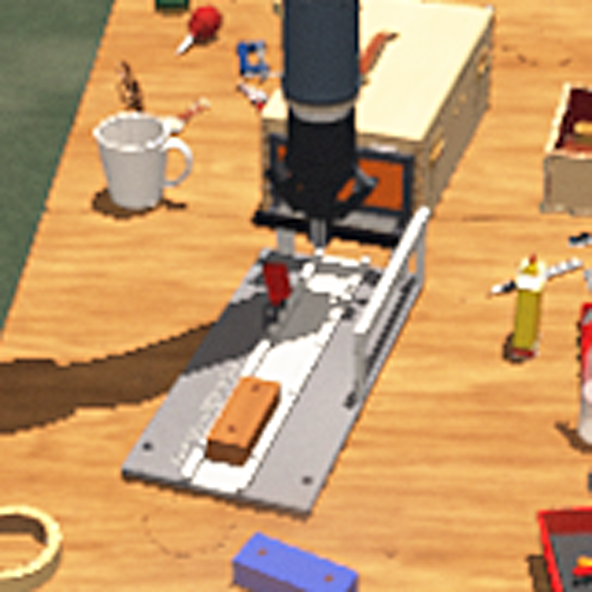

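The panel stands upright, the bar is at about (325,225), and the red flag is visible at (276,283), leaning to -x. I press once more to confirm the stop.

>>> carry_out([
  [[0.02, 0, 0, 0, 0, 0, 1], [0.04, 0, 0, 0, 0, 0, 1], [0.04, 0, 0, 0, 0, 0, 1]],
])

```text
t: 4.58
tool_pos: [568.4, 146.7, 158.6]
ee_rot: [[0.271, 0.963, -0.002], [0.963, -0.271, -0.004], [-0.005, -0.001, -1.0]]
contact_force: [-3.6, -10.5, 5.9]
width: 0.2
finger_force: 5.6
```

```bash
python3 - <<'E'
from h import *
go(-90,70,155)
E
```

```text
t 4.58 tcp jig [  0.5 133.6] z 158.6 F [ -3.6 -10.5   5.9]
delta [-1.065 -1.505  0.066] rot [-0.001  0.005 -0.004] w 0.17509312484122647
```

Stop confirmed: 10 N and no more travel. I back off, rise, and go round to the outer side of the flag.

>>> carry_out([
  [[-0.3, 0, -0.1, 0, 0, 0, 1], [-0.6, 0, -0.8, 0, 0, 0, 1], [-0.8, -0.6, -0.9, 0, 0, 0, 1], [-1.1, -1.2, -0.9, 0, 0, 0, 1], [-1.1, -1.5, -0.8, 0, 0, 0, 1]],
])

```text
t: 5.2
tool_pos: [463.0, 109.4, 207.5]
ee_rot: [[0.27, 0.963, 0.001], [0.963, -0.27, -0.0], [0.0, 0.001, -1.0]]
contact_force: [1.4, 1.1, 1.5]
width: 0.0
finger_force: 0.0
```

```bash
python3 - <<'E'
from h import *
go(-90,70,139)
E
```

```text
t 5.2 tcp jig [-91.1  69.4] z 207.5 F [1.4 1.1 1.5]
delta [0.009 0.017 1.142] rot [ 0.001 -0.    -0.002] w 0.03534311890679062
```

>>> carry_out([
  [[0, 0, 0.5, 0, 0, 0, 1], [0, 0, 1.0, 0, 0, 0, 1], [0, 0, 1.14, 0, 0, 0, 1], [0, 0, 1.14, 0, 0, 0, 1]],
])

```text
t: 5.7
tool_pos: [464.8, 110.4, 138.5]
ee_rot: [[0.269, 0.963, -0.0], [0.963, -0.269, 0.0], [0.0, -0.0, -1.0]]
contact_force: [0.2, 0.9, 0.7]
width: 0.6
finger_force: 0.0
```

```bash
python3 - <<'E'
from h import *
go(-20,70,139)
a=grab('side','s3')['image'][120:280,180:340]; b=grab('top','t3')['image'][135:265,170:340]
a=cv2.resize(a,(390,390),interpolation=cv2.INTER_CUBIC); b=cv2.resize(b,(400,306),interpolation=cv2.INTER_CUBIC); b=np.vstack([b,np.zeros((84,400,3),'uint8')])
cv2.imwrite('pics/c4.png',cv2.cvtColor(np.hstack([a,b]),cv2.COLOR_RGB2BGR))
E
```

```text
t 5.7 tcp jig [-89.6  71. ] z 138.5 F [0.2 0.9 0.7]
delta [-0.014  1.16  -0.009] rot [-0.    -0.    -0.002] w 0.6198915389732973
```

View pics/c4.png

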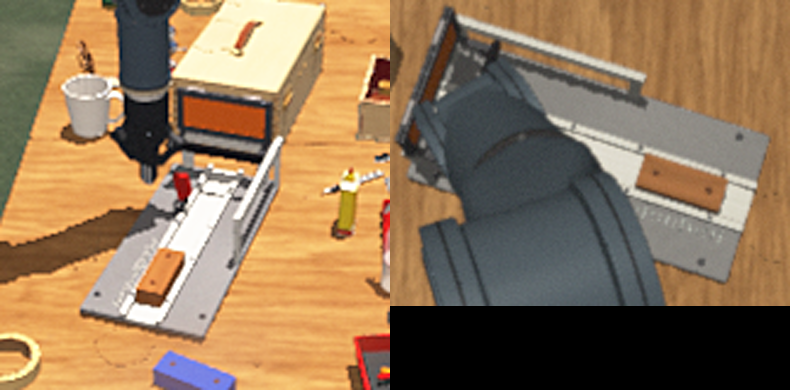

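Cover is still folded (orange panel upright at (225,115)), and the fingers stand outside the red flag at (182,185). I push +x.

>>> carry_out([
  [[0, 0.25, 0, 0, 0, 0, 1], [0, 0.5, 0, 0, 0, 0, 1], [0, 0.7, 0, 0, 0, 0, 1], [0, 0.9, 0, 0, 0, 0, 1], [0, 1.1, 0, 0, 0, 0, 1]],
])

```text
t: 6.42
tool_pos: [529.1, 92.4, 138.2]
ee_rot: [[0.269, 0.963, -0.0], [0.963, -0.269, 0.0], [-0.0, -0.0, -1.0]]
contact_force: [0.1, -0.3, 0.1]
width: 0.1
finger_force: 0.0
```

>>> carry_out([
  [[0, 0.15, 0, 0, 0, 0, 1], [0, 0.2, 0, 0, 0, 0, 1], [0, 0.2, 0, 0, 0, 0, 1], [0, 0.2, 0, 0, 0, 0, 1]],
])

```text
t: 6.92
tool_pos: [539.4, 89.7, 138.3]
ee_rot: [[0.268, 0.963, -0.0], [0.963, -0.268, 0.0], [-0.0, -0.0, -1.0]]
contact_force: [-0.8, 0.4, -0.1]
width: 0.1
finger_force: 0.0
```

>>> carry_out([
  [[0, -0.3, -0.3, 0, 0, 0, 1], [0, -0.5, -1.0, 0, 0, 0, 1], [-0.9, -0.3, -1.1, 0, 0, 0, 1], [-1.8, 0.1, -1.1, 0, 0, 0, 1], [-2.7, 0.2, -1.1, 0, 0, 0, 1]],
])

```text
t: 7.55
tool_pos: [508.4, -71.5, 204.7]
ee_rot: [[0.268, 0.963, 0.002], [0.963, -0.268, -0.0], [0.0, 0.002, -1.0]]
contact_force: [0.5, 0.1, -0.4]
width: 0.4
finger_force: 0.0
```

```bash
python3 - <<'E'
from h import *
go(0,-205,111)
a=grab('side','s4')['image'][140:260,190:310]
cv2.imwrite('pics/c5.png',cv2.cvtColor(cv2.resize(a,(590,590),interpolation=cv2.INTER_CUBIC),cv2.COLOR_RGB2BGR))
E
```

```text
t 7.55 tcp jig [  1.  -92.7] z 204.7 F [ 0.5  0.1 -0.4]
delta [-1.872 -0.016  1.561] rot [ 0.002 -0.    -0.001] w 0.41535091393105095
```

View pics/c5.png

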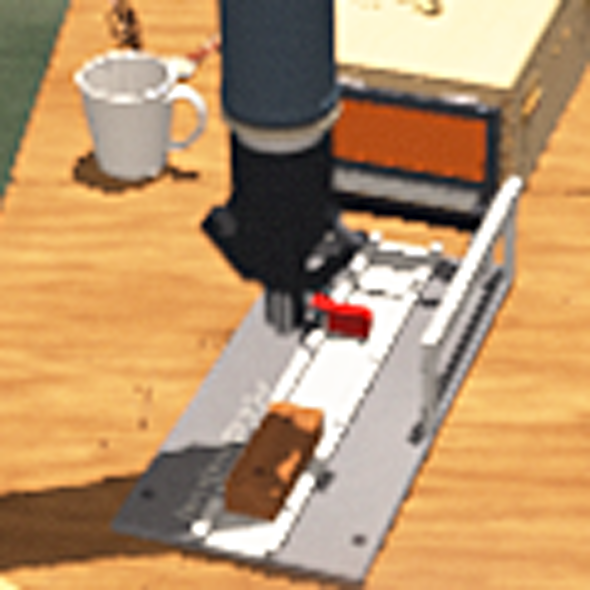

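The flag lies down across the channel, at (350,318) in the crop, and the cover is folded. Next I go behind the blank's -y end.

>>> carry_out([
  [[-0.9, 0, 0, 0, 0, 0, 1], [-1.8, -0.02, 0, 0, 0, 0, 1], [-1.95, -0.02, 0.6, 0, 0, 0, 1], [-1.95, -0.02, 1.3, 0, 0, 0, 1], [-1.95, -0.02, 1.64, 0, 0, 0, 1]],
])

```text
t: 8.22
tool_pos: [474.3, -181.7, 104.2]
ee_rot: [[0.269, 0.963, -0.002], [0.963, -0.269, 0.001], [0.0, -0.002, -1.0]]
contact_force: [-0.3, 0.3, 0.0]
width: 0.2
finger_force: 0.0
```

>>> carry_out([
  [[0.1, 0, 0, 0, 0, 0, 1], [0.2, 0, 0, 0, 0, 0, 1], [0.3, 0, 0, 0, 0, 0, 1], [0.4, 0, 0, 0, 0, 0, 1], [0.5, 0, 0, 0, 0, 0, 1]],
])

```text
t: 8.85
tool_pos: [483.6, -153.3, 106.4]
ee_rot: [[0.269, 0.963, 0.001], [0.963, -0.269, -0.001], [-0.0, 0.001, -1.0]]
contact_force: [-0.6, -3.0, 1.5]
width: 0.4
finger_force: 1.2
```

```bash
python3 - <<'E'
from h import *
go(0,-56,106)
E
```

```text
t 8.85 tcp jig [  -1.1 -178.2] z 106.4 F [-0.6 -3.   1.5]
delta [2.036 0.014 0.006] rot [ 0.001  0.    -0.002] w 0.3761636844049329
```

>>> carry_out([
  [[0.2, 0, 0, 0, 0, 0, 1], [0.4, 0, 0, 0, 0, 0, 1], [0.6, 0, 0, 0, 0, 0, 1], [0.8, 0.01, 0, 0, 0, 0, 1], [1.0, 0.01, 0, 0, 0, 0, 1]],
])

```text
t: 9.48
tool_pos: [500.3, -94.7, 105.9]
ee_rot: [[0.268, 0.963, -0.0], [0.963, -0.268, 0.0], [0.0, -0.0, -1.0]]
contact_force: [-0.5, -1.7, 1.8]
width: -0.2
finger_force: 1.1
```

>>> carry_out([
  [[0.2, 0, 0, 0, 0, 0, 1], [0.4, 0, 0, 0, 0, 0, 1], [0.6, 0, 0, 0, 0, 0, 1], [0.75, 0, 0, 0, 0, 0, 1], [0.85, 0, 0, 0, 0, 0, 1]],
])

```text
t: 10.1
tool_pos: [513.9, -45.8, 105.9]
ee_rot: [[0.268, 0.963, -0.0], [0.963, -0.268, 0.0], [0.0, -0.0, -1.0]]
contact_force: [-2.1, -2.4, 0.4]
width: 0.0
finger_force: 1.0
```

```bash
python3 - <<'E'
from h import *
go(0,-55.4,106)
E
```

```text
t 10.1 tcp jig [ -0.6 -66.5] z 105.9 F [-2.1 -2.4  0.4]
delta [ 0.185  0.009 -0.002] rot [-0.    -0.    -0.001] w 0.03493759934021682
```

>>> carry_out([
  [[0.04, 0, 0, 0, 0, 0, 1], [0.08, 0, 0, 0, 0, 0, 1], [0.11, 0, 0, 0, 0, 0, 1], [0.14, 0, 0, 0, 0, 0, 1], [0.16, 0, 0, 0, 0, 0, 1]],
])

```text
t: 10.72
tool_pos: [516.3, -37.2, 105.9]
ee_rot: [[0.269, 0.963, -0.0], [0.963, -0.269, 0.0], [0.0, -0.0, -1.0]]
contact_force: [-0.1, -1.3, -0.2]
width: 0.1
finger_force: 0.7
```

>>> carry_out([
  [[0.02, 0, 0, 0, 0, 0, 1], [0.03, 0, 0, 0, 0, 0, 1], [0.04, 0, 0, 0, 0, 0, 1], [0.04, 0, 0, 0, 0, 0, 1]],
])

```text
t: 11.22
tool_pos: [516.6, -36.2, 105.9]
ee_rot: [[0.27, 0.963, -0.001], [0.963, -0.27, -0.001], [-0.002, -0.0, -1.0]]
contact_force: [-2.1, -7.3, 2.1]
width: -0.3
finger_force: 3.2
```

```bash
python3 - <<'E'
from h import *
go(0,-55.4,106)
E
```

```text
t 11.22 tcp jig [ -0.5 -56.5] z 105.9 F [-2.1 -7.3  2.1]
delta [ 0.018  0.009 -0.002] rot [-0.     0.002 -0.003] w -0.28780173455691516
```

Force rises to 7 N at the expected place (-56 mm), so the blank is against the flag. I retreat and look.

>>> carry_out([
  [[-0.2, 0, 0, 0, 0, 0, 1], [-0.6, 0, 0, 0, 0, 0, 1], [-0.9, 0, -0.8, 0, 0, 0, 1], [-1.3, 0, -1.7, 0, 0, 0, 1], [-2.1, 0, -2.2, 0, 0, 0, 1]],
])

```text
t: 11.85
tool_pos: [484.1, -155.9, 240.6]
ee_rot: [[0.265, 0.964, 0.004], [0.964, -0.265, 0.0], [0.002, 0.004, -1.0]]
contact_force: [0.9, -1.8, 0.2]
width: -0.1
finger_force: 0.0
```

>>> carry_out([
  [[-0.9, 0, 0, 0, 0, 0, 1], [-1.8, 0, 0, 0, 0, 0, 1], [-2.7, 0, 0, 0, 0, 0, 1], [-3.2, 0, 0, 0, 0, 0, 1], [-3.2, 0, 0, 0, 0, 0, 1]],
])

```text
t: 12.48
tool_pos: [430.0, -344.0, 237.6]
ee_rot: [[0.273, 0.962, -0.0], [0.962, -0.273, -0.001], [-0.001, -0.0, -1.0]]
contact_force: [0.5, 0.7, 0.4]
width: -0.1
finger_force: 0.0
```

```bash
python3 - <<'E'
from h import *
go(0,-55.4,106)
d=grab('top','t6'); e=grab('side','s6')
x,y,th=np.load('jig.npy'); c,n=np.cos(th),np.sin(th); R=np.array([[c,-n],[n,c]])
hsv=cv2.cvtColor(d['image'],cv2.COLOR_RGB2HSV)
roi=np.zeros(hsv.shape[:2],bool)
p=proj(d,np.c_[(np.array([(-30,-180),(30,-180),(30,61),(-30,61)])@R.T+[x,y]),[46]*4]).astype('int32')
mm=np.zeros(hsv.shape[:2],'uint8'); cv2.fillConvexPoly(mm,p,1)
m=((hsv[...,0]<20)&(hsv[...,1]>120)&(hsv[...,2]>80)&(mm>0))
r=cv2.minAreaRect(np.argwhere(m)[:,::-1].astype('float32')); b=cv2.boxPoints(r)
print(m.sum(),((plane(d,b,46)[:,:2]-[x,y])@R).round(1),((plane(d,[r[0]],46)[:,:2]-[x,y])@R).round(1))
a=d['image'][135:265,170:340]; s=e['image'][140:260,190:310]
a=cv2.resize(a,(440,336),interpolation=cv2.INTER_CUBIC); s=cv2.resize(s,(336,336),interpolation=cv2.INTER_CUBIC)
cv2.imwrite('pics/c6.png',cv2.cvtColor(np.hstack([a,s]),cv2.COLOR_RGB2BGR))
E
```

```text
t 12.47 tcp jig [  -1.8 -376.2] z 237.6 F [0.5 0.7 0.4]
delta [ 5.349e+00 -3.000e-03  2.190e+00] rot [-0.     0.001 -0.006] w -0.10408010600107005
516 [[-27.5  63.9]
 [ 19.1  66.5]
 [ 22.7 -43.9]
 [-23.6 -45.6]] [[-2.4 10.1]]
```

View pics/c6.png

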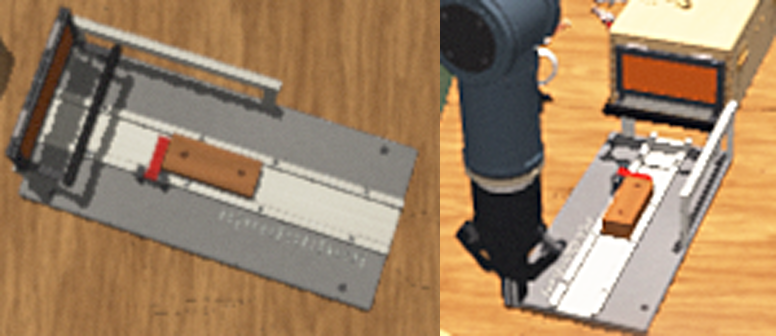

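The blank butts against the lowered red flag at (158,158) in the left part, aligned in the channel. The cover is upright with its bar at (93,114). I check the bar's position, then hand in.

```bash
python3 - <<'E'
from h import *
d=load('t6'); x,y,th=np.load('jig.npy'); c,n=np.cos(th),np.sin(th); R=np.array([[c,-n],[n,c]])
b=((plane(d,[(205.7,178.9)],106)[:,:2]-[x,y])@R)[0]; print('bar mid (expect 136)',b)
if abs(b[1]-136)<6: print(job.job_done())
E
```

```text
bar mid (expect 136) [-1.18530930e-01  1.46551773e+02]
```

The bar reads on the folded side, not short of it. I read it by mask instead of by eye.

```bash
python3 - <<'E'
from h import *
d=load('t6'); x,y,th=np.load('jig.npy'); c,n=np.cos(th),np.sin(th); R=np.array([[c,-n],[n,c]])
g=cv2.cvtColor(d['image'],cv2.COLOR_RGB2GRAY).astype('float32')
for f in('top0','t6'):
  g=cv2.cvtColor(load(f)['image'],cv2.COLOR_RGB2GRAY).astype('float32'); ys=np.arange(-40,170,3.)
  out=[]
  for v in ys:
    q=np.array([(u,v) for u in range(-60,61,5)],float)@R.T+[x,y]; p=proj(d,np.c_[q,[106]*len(q)]).astype('float32')
    out.append(cv2.remap(g,p[:,0].copy(),p[:,1].copy(),1).mean())
  print(f,[(int(v),int(o)) for v,o in zip(ys,out) if o<75])
E
```

```text
top0 [(-13, 43), (-10, 37), (-7, 49), (44, 73), (47, 66), (50, 69), (113, 74), (116, 66), (119, 66), (131, 70), (134, 68)]
t6 [(143, 58), (146, 36), (149, 39), (152, 67)]
```

The bar's -y face is at 142 and the bar extends towards +y, so its middle should be at 148. I had the sign wrong. It measures 147.5, so the cover is folded. I hand in.

```bash
python3 -c "
from workcell import job
print(job.job_done())"
```

```text
the job is handed in; nothing more can be done
None
```

The job is handed in: my last look showed the cover folded, the flag down and the blank against it. No bystander was touched, and the simulator returned no verdict.

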